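# Clip a label display onto the counter's label rail

### The job

Fit the loose label display into the gap on the sloping label rail, about midway between the two displays already there: hook its rigid lip over and under the rail's upper edge with its foot still raised, then tilt the foot down until its clip snaps under the lower edge and the display sits flat and straight on the rail. Work gently, by feel: hook it with a light touch (no more than about 15 N against the rail), press the foot home with no more than about 30 N, and leave the other goods where they are.

Things in the scene. Friction and masses are not known exactly. Their poses are not given: they have to be found in the camera images.
- stand: Fixed sheet-metal stand, 320 mm wide (y), 140 mm deep (x), face sloping up away from the robot at 25 degrees. Origin: centre of its underside. A label rail 300 mm long runs across the face along y. Two displays like the loose one are already fitted, centred 100 mm left and right of the rail's middle, 44 mm wide, standing 30 mm off its surface; between them it is empty.
- rail_face (a point): Nominal middle of the rail's flat outer surface: x up the slope, y along the rail to the left, z out of the surface (leans 25 degrees from vertical towards the robot). The rail's mounting is adjustable: it really sits up to 9 mm farther up or down the slope (x) and up to 4 mm higher or lower (z) than this, differently each time and not measured; find it by touch. Its angle is exact.
- rail_edge (a point): Nominal upper edge of the rail on its outer surface: 32 mm up the slope from rail_face (with the same real offsets). The rail is a strip 64 mm wide, 3 mm thick on a web 32 mm wide: both edges, upper and lower, overhang by 16 mm, with 24 to 32 mm of free space beneath them above the face plate. It yields at 80 N; it is stiff, so touch it at about 10 mm/s.
- display: Loose grey label display, about 0.14 kg: housing 74 mm long (own x -34 to +40 mm), 44 mm wide (y), z 13 to 43 mm, white screen on top (+z), hook at the +x end, black foot clip at the -x end. Origin: centre under its feet; it starts lying on them, screen up, on the counter. Grip it across y, fingertips at z = 16 mm or above so that they clear the rail.
- seat (a point): Middle of the display's housing underside (own x = y = 0, z = 13 mm), with the display's axes; when fitted this plane lies on the rail's outer surface, x up the slope.
- lip (a point): Tip of the display's hook lip, own x = 26 mm, y = 0, z = 3.5 mm. The rigid hook is 36 mm wide: leg x = 32.5 to 40 mm, z = 0 to 13; lip x = 26 to 32.5 mm, z = 0 to 7, pointing to -x. The slot between lip and housing is 6 mm high; the 3 mm rail edge enters it until it meets the leg, with the foot raised by up to about 28 degrees.
- foot_top (a point): Top of the display over its foot: own x = -24 mm, y = 0, z = 43 mm. With the lip hooked, the clip meets the lower rail edge while the foot is still about 8 degrees up; pressing here along the rail's normal with about 6 to 10 N snaps it after 4 to 6 mm (the force drops); press on until it is home, about 8 mm down (the force rises again).
- clip (a joint): How far the sprung foot clip is pushed outwards (to the display's -x), m: 0 at rest, 0.007 at its stop. Leg at x = -35 to -39 mm, slippery nose reaching to x = -28 mm, a ramp below (z = 0 to 8 mm) and a flat catch on top at z = 9 mm; thumb tab to x = -47 mm at z = 27 mm. It is pushed out about 4.5 mm by the lower rail edge, then springs back under it.
- tub: Bystander: the low round cheese tub, 111 mm across, 41 mm tall. Origin: centre of its underside.
- jar: Bystander: the glass jar with a dark lid, 62 mm across, 80 mm tall. Origin: centre of its underside.
- spice_jar: Bystander: the slim spice jar, 40 mm across, 106 mm tall. Origin: centre of its underside.
- wedge: Bystander: the cheese wedge, 70 x 80 x 55 mm. Origin: centre of its underside.
There are look-alikes about, which are no part of the job. What is shaped like the display but yellow is not meant.

How it is judged:
By the outcome, as a careful person would: the job done as asked, in the order asked, and still so for the second after the job is handed in, with the robot touching nothing.
It also fails if it takes over 58 s, if anything falls off the work surface, if the arm or the gripper's body presses on something with over 40 N, if the wrist force passes 120 N, or if a joint passes its speed limit or range.

### The arm

A 6-joint arm with a two-finger parallel gripper is mounted at the origin on a cart in front of the work surface, level with it; the furniture and walls round the work are solid. World frame = base frame: x ahead of the robot, y to its left, z up, the work surface at z = 0. Lengths are in m, angles in rad, forces in N, time in s.
With the tool pointing down it reaches from about 0.25 to 0.775 m from the base axis. Payload 4 kg.
Tool frame: the origin (TCP) lies midway between the tips of the shut fingers; the grasp point (between the pads) lies robot.tcp_to_grasp behind it (robot.tcp_to_grasp is the distance from the TCP to the grasp point, in m); z points along the fingers, y is the line along which they close (so a half turn about z gives the same grasp; the last joint's range is limited). The gripper opens to 94 mm and grips with 3 to 60 N. Pads are 16 mm wide; open, the fingers measure 119 mm over their backs; the gripper's body (75 mm by 177 mm) begins 78 mm behind the grasp point.
Start: joints at [1.135, 0.087, 1.371, -0, 1.684, -0.103], TCP at [0.18, 0.52, 0.206] pointing down, gripper open.
Joint ranges: [-3.1, 3.1], [-0.76, 2.03], [0.27, 2.55], [-1.08, 4.22], [0.17, 2.65], [-2.57, 2.57]. Speed limits (rad/s): [2.79, 2.79, 3.14, 3.14, 3.14, 3.14].

### API

Orientations are given as a rotation vector (axis times angle).
In Python, from station import robot gives the robot as it stands.
- The arm moves only by the shell command python3 -m handwheel 'ROWS' [FORCE]. ROWS is JSON, a list of rows, each a list of 5 numbers: the finger opening in mm, from 0 to 94, then the shift along the tool's x, y, z in mm, then the turn about the tool's z in degrees. In form: [[claw, dx, dy, dz, roll], ...]. A call has 1 to 12 rows; each row shifts and turns the commanded pose from where the row before left it, along the tool's axes as they then stand; what a row does not reach is not made up. A row lasts 1/12 s, in which the tool goes at most 41.7 mm and 7.16 degrees, less where a joint would pass 70% of its speed; a pose out of reach is approached as far as the arm can. A call with a gripper value outside its range is refused whole. The fingers move at their own pace and stop on an object; FORCE is the grip in N (left out, the last holds). Time passes only in rows, so rows that do not move let the fingers close. It gives the time, the measured TCP pose, the force, the opening and the grip force at its end, in the units of the state.
- robot.get_state(): the state, without advancing time (a new reading comes with each control period).
- robot.snapshot(name): name is "side" or "top"; returns a dict with "image" (400x640x3 uint8, red, green, blue), "intrinsics" (3x3 intrinsics, pixels), "R" (3x3) and "t" (3): a world point X has camera coordinates R X + t. Camera axes: x right, y down, z forward; pixel columns grow to the right and rows downward; lengths in m; the calibration is good to about 2 mm. A picture is of the moment at which its call begins. There is no depth.
- robot.hand_in(): hands the job in; it is judged then, once.
The state is a dict: "clock": time; "joints": joint angles; "qvel": joint speeds; "joint_efforts": joint torques, N m; "ee_pos": TCP position; "tool_rot": TCP orientation; "ft_force": force on the tool from outside, world axes, zero at the start; "ft_torque": the same for the moment, N m; "finger_gap": opening from 0.0 (shut) to 1.0 (fully open); "grip_force": force on a finger pad.
Only numpy, scipy, OpenCV 4.12 (cv2) and the standard library are available. Lean on these libraries where they do the work, as an engineer would, in place of code of your own. Each camera call takes 0.05 s, during which the arm holds its last target. There are 200 camera calls.

## Working session

There is one attempt and no reset: what is moved stays moved. The work goes in short steps, Python scripts to look and compute and a shell command to move; the robot and the scene stay as the last step left them, time stands still between calls to the robot, and variables do not carry over. Pictures are saved under pics/ and viewed, at most 10 in all, crops included, and the job is handed in when it is done.

```bash
mkdir -p pics; ls; python3 - <<'E'
from station import robot
import cv2,numpy as np
s=robot.get_state();print({k:np.round(v,3) for k,v in s.items()},robot.tcp_to_grasp)
for n in("top","side"):
    d=robot.snapshot(n);cv2.imwrite(f"pics/{n}0.png",d["image"][:,:,::-1])
    np.savez(f"{n}.npz",**d);print(n,d["intrinsics"].tolist(),np.round(d["R"],4).tolist(),np.round(d["t"],4),np.round(-d["R"].T@d["t"],3))
E
```

```text
pics
{'clock': np.float64(0.0), 'joints': array([ 1.135,  0.088,  1.372, -0.   ,  1.684, -0.103]), 'qvel': array([ 0.001,  0.002, -0.001, -0.   ,  0.   ,  0.001]), 'joint_efforts': array([-1.0000e-03, -3.4019e+01, -3.0242e+01,  7.2000e-02,  3.3000e-02,
       -0.0000e+00]), 'ee_pos': array([0.179, 0.519, 0.204]), 'tool_rot': array([-5.200e-01, -3.098e+00,  3.000e-03]), 'ft_force': array([-0.522, -0.978,  0.022]), 'ft_torque': array([-0.013, -0.028, -0.004]), 'grip_force': np.float64(0.0), 'finger_gap': np.float64(0.999)} 0.0188
top [[381.97365400195133, 0.0, 316.7549710289092], [0.0, 381.97365400195133, 194.65953717525693], [0.0, 0.0, 1.0]] [[-0.0278, -0.9994, 0.021], [-0.9846, 0.0238, -0.1733], [0.1727, -0.0255, -0.9846]] [0.0047 0.5732 0.9636] [0.398 0.016 1.048]
side [[392.15129386959217, 0.0, 321.7919192576666], [0.0, 392.15129386959217, 196.20144924140865], [0.0, 0.0, 1.0]] [[-0.9716, -0.2359, -0.0173], [-0.1149, 0.5348, -0.8371], [0.2068, -0.8114, -0.5467]] [0.5509 0.1414 0.9054] [0.364 0.789 0.623]
```

View pics/top0.png

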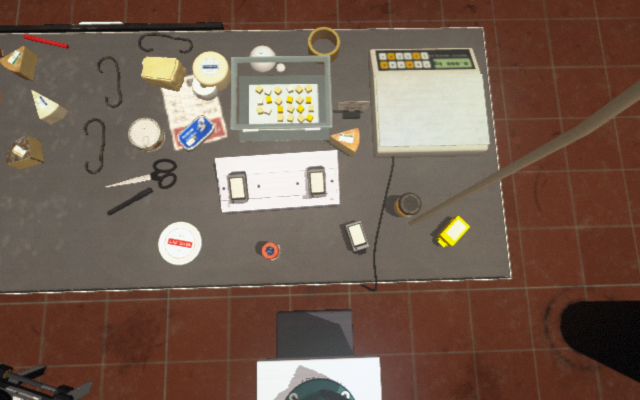

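View pics/side0.png

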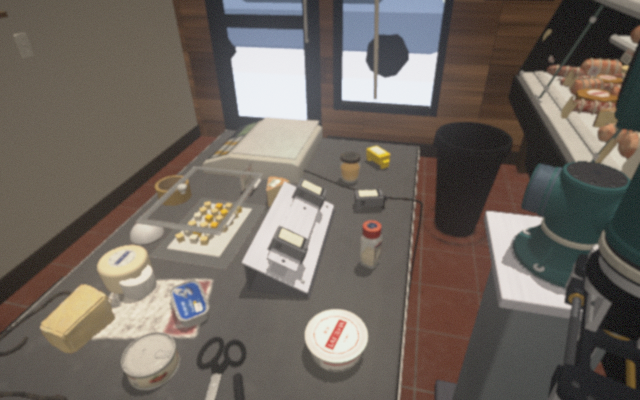

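```bash
python3 - <<'E'
import cv2,numpy as np
t=cv2.imread("pics/top0.png");s=cv2.imread("pics/side0.png")
cv2.imwrite("pics/c_top.png",cv2.resize(t[145:265,205:365],None,fx=5,fy=5,interpolation=cv2.INTER_CUBIC))
cv2.imwrite("pics/c_side.png",cv2.resize(s[170:300,235:395],None,fx=4.6,fy=4.6,interpolation=cv2.INTER_CUBIC))
E
```

```text
(no output)
```

View pics/c_top.png

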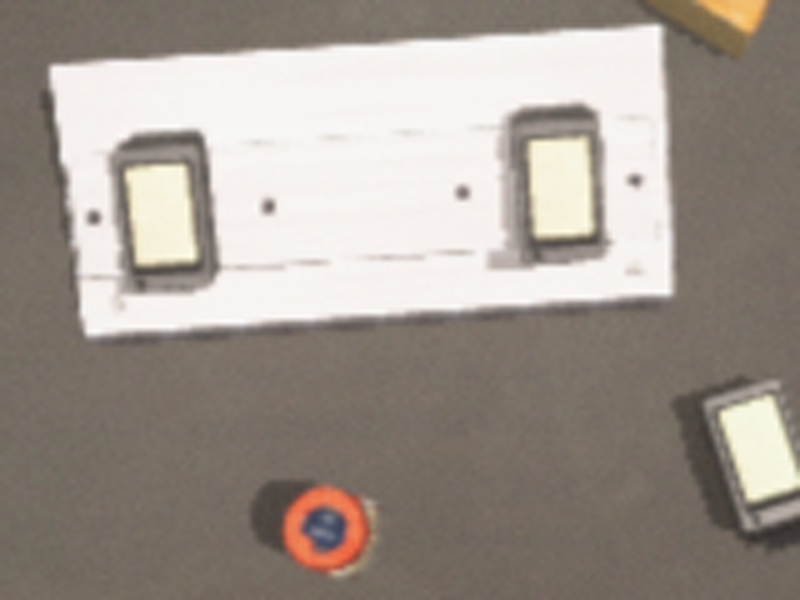

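View pics/c_side.png

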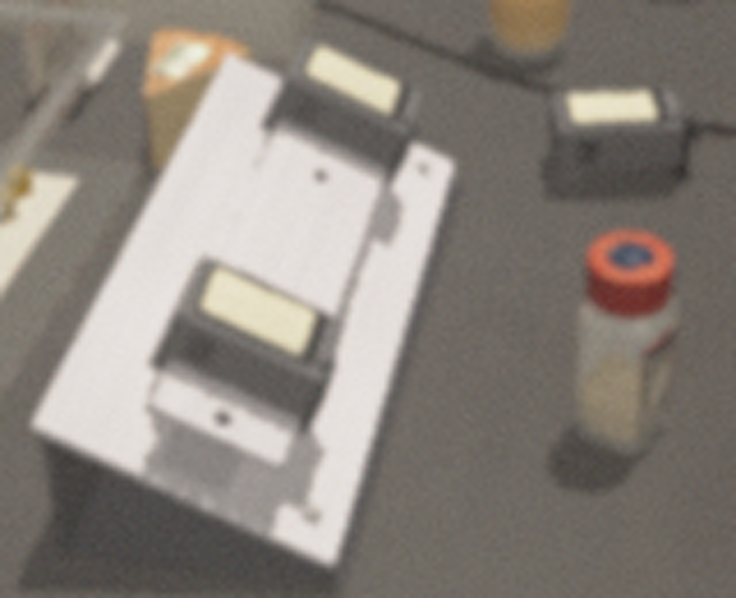

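Candidates: the grey unit at top (357,236) / side (368,198), and the yellow look-alike at top (453,231). The grey one with the white screen fits the description. Its hook end points away from the robot, and the crop shows its foot tab on the robot side. The fitted pair sit at top (237,187) and (317,181), and the gap between them is empty. The spice jar at (270,250) stands in front of the rail.

```bash
cat > h.py <<'E'
import numpy as np,cv2
C={n:dict(np.load(f"{n}.npz")) for n in("top","side")}
P={n:C[n]["intrinsics"]@np.c_[C[n]["R"],C[n]["t"]] for n in C}
def tri(a,b):
    X=cv2.triangulatePoints(P["top"],P["side"],np.array(a,float).reshape(2,1),np.array(b,float).reshape(2,1))[:,0];return X[:3]/X[3]
def onz(n,p,z):
    M=P[n];A=np.c_[M[:,0],M[:,1],-np.array([p[0],p[1],1.])];return np.linalg.solve(A,-(M[:,2]*z+M[:,3]))[:2]
def proj(n,X):
    q=P[n]@np.r_[X,1];return q[:2]/q[2]
def screens(n,img,win):
    u0,v0,u1,v1=win;c=cv2.resize(img[v0:v1,u0:u1],None,fx=8,fy=8,interpolation=cv2.INTER_CUBIC).astype(int)
    m=((c.min(2)>120)).astype(np.uint8)
    n_,l,st,ce=cv2.connectedComponentsWithStats(m);k=1+np.argmax(st[1:,4])
    r=cv2.minAreaRect(np.argwhere(l==k)[:,::-1].astype(np.float32))
    return ((ce[k]+.5)/8-.5+[u0,v0]),(cv2.boxPoints(r)+.5)/8-.5+[u0,v0],st[k,4]/64
E
python3 - <<'E'
from h import *
np.set_printoptions(precision=4,suppress=True)
T=lambda p:(205+(p[0]+.5)/5-.5,145+(p[1]+.5)/5-.5)
S=lambda p:(235+(p[0]+.5)/4.6-.5,170+(p[1]+.5)/4.6-.5)
for nm,a,b in[("UL",(50,66),(35,428)),("UR",(661,26),(230,55)),("LR",(674,296),(455,160)),("LL",(87,338),(335,567)),
 ("s1",(94,217),(222,418)),("s3",(462,193),(320,176)),("s4",(634,180),(422,168)),("spice",(326,530),(630,250)),
 ("A+x+y",(124,165),(200,306)),("A+x-y",(188,163),(217,266)),("A-x-y",(200,265),(320,315)),("A-x+y",(138,269),(303,354)),
 ("B+x+y",(527,138),(307,76)),("B+x-y",(594,136),(322,46)),("B-x-y",(600,240),(402,82)),("B-x+y",(533,242),(390,113))]:
    X=tri(T(a),S(b));print(nm,X,np.abs(proj("top",X)-T(a)).max().round(2))
t=C["top"]["image"];s=C["side"]["image"]
a=screens("top",t,(343,218,373,256));b=screens("side",s,(350,183,388,203))
print(a,b);print("loose centre",tri(a[0],b[0]))
print("box on z=.043",[onz("top",p,.043) for p in a[1]]);print([onz("side",p,.043) for p in b[1]])
E
```

```text
UL [0.6711 0.2539 0.0783] 0.4
UR [ 0.6854 -0.0656  0.0802] 0.33
LR [ 0.5514 -0.0719  0.0207] 0.05
LL [0.5372 0.247  0.0151] 0.0
s1 [0.5913 0.2302 0.0785] 0.02
s3 [0.5996 0.0409 0.0788] 0.06
s4 [ 0.5904 -0.054   0.0278] 8.82
spice [0.4279 0.1092 0.1084] 0.06
A+x+y [0.6075 0.2062 0.1205] 0.51
A+x-y [0.6092 0.1752 0.1188] 0.12
A-x-y [0.5617 0.1728 0.0964] 0.04
A-x+y [0.5605 0.2034 0.0988] 0.11
B+x+y [0.6166 0.0066 0.1184] 0.7
B+x-y [ 0.6175 -0.0269  0.1174] 0.57
B-x-y [ 0.5706 -0.0288  0.0985] 0.44
B-x+y [0.5695 0.0051 0.0998] 0.21
(array([356.5938, 232.8509]), array([[345.312 , 224.7873],
       [360.3334, 219.8584],
       [367.3747, 241.3175],
       [352.3533, 246.2464]]), np.float64(296.96875)) (array([367.1333, 192.763 ]), array([[356.9532, 189.1333],
       [377.2487, 188.3426],
       [377.5571, 196.2575],
       [357.2616, 197.0483]]), np.float64(145.6875))
loose centre [ 0.468  -0.1123  0.0444]
box on z=.043 [array([ 0.4918, -0.0835]), array([ 0.5038, -0.1239]), array([ 0.4469, -0.1397]), array([ 0.4352, -0.0996])]
[array([ 0.4967, -0.127 ]), array([ 0.4424, -0.1428]), array([ 0.4367, -0.1029]), array([ 0.4894, -0.0877])]
```

```bash
python3 -m handwheel '[[94,0,0,0,-7],[94,0,0,0,-7],[94,0,0,0,-7],[94,0,0,0,-7],[94,0,0,0,-7],[94,-6,-40,0,0],[94,-6,-40,0,0],[94,-6,-40,0,0],[94,-6,-40,0,0],[94,-6,-40,0,0],[94,-6,-40,0,0],[94,-6,-40,0,0]]' 30 ; python3 -m handwheel '[[94,-6,-40,0,0],[94,-6,-40,0,0],[94,-6,-40,0,0],[94,-6,-40,0,0],[94,-6,-40,0,0],[94,-6,-40,0,0],[94,-6,-40,0,0],[94,-6,-40,0,0],[94,-6,-40,0,0],[94,0,0,0,0],[94,0,0,0,0]]'
cat > st.py <<'E'
import numpy as np
from station import robot
from scipy.spatial.transform import Rotation as R
np.set_printoptions(precision=4,suppress=True)
def show(tgt=None):
    s=robot.get_state();M=R.from_rotvec(s["tool_rot"]).as_matrix();p=np.array(s["ee_pos"])
    print("t",s["clock"].round(2),"p",p,"yaw_y",np.degrees(np.arctan2(M[1,1],M[0,1])).round(2),"z",M[:,2],"F",np.round(s["ft_force"],1),"T",np.round(s["ft_torque"],2),"gap",(s["finger_gap"]*94).round(1),"grip",np.round(s["grip_force"],1))
    if tgt is not None: print("tool shift mm",(M.T@(np.array(tgt)-p)*1000).round(1))
    return s,M,p
if __name__=="__main__":
    import sys
    show(eval(sys.argv[1]) if len(sys.argv)>1 else None)
E
python3 st.py '[.465,-.113,.1]'
python3 - <<'E'
from h import *
print([onz("top",p,.043) for p in[(348.2,225.3),(359.8,223.3),(355.8,245.5)]],proj("top",(.626,.0908,.0925)),"vs 270.9,172.3",proj("top",(.568,.0882,.0655)),"lower vs",205+345/5,145+262/5)
E
```

```text
clock: 1.1
ee_pos: [0.2969, 0.2603, 0.205]
tool_rot: [0.437, -3.111, 0.0]
ft_force: [1.1, -0.1, 0.7]
finger_gap: 1.003
grip_force: 0.0
clock: 2.02
ee_pos: [0.4475, -0.0707, 0.2043]
tool_rot: [0.429, -3.11, -0.002]
ft_force: [-0.6, 1.1, 0.2]
finger_gap: 1.002
grip_force: 0.0
[array([ 0.49026408, -0.09108122]), array([ 0.49475929, -0.12201902]), array([ 0.43687061, -0.10876956])] [277.11849021 172.39498727] vs 270.9,172.3 [279.18125608 196.46444902] lower vs 274.0 197.4Traceback (most recent call last):
  File "st.py", line 12, in <module>
    show(eval(sys.argv[1]) if len(sys.argv)>1 else None)
    ~~~~^^^^^^^^^^^^^^^^^^^^^^^^^^^^^^^^^^^^^^^^^^^^^^^^
  File "st.py", line 7, in show
    print("t",s["clock"].round(2),"p",p,"yaw_y",np.degrees(np.arctan2(M[1,1],M[0,1])).round(2),"z",M[:,2],"F",np.round(s["ft_force"],1),"T",np.round(s["ft_torque"],2),"gap",(s["finger_gap"]*94).round(1),"grip",np.round(s["grip_force"],1))
              ^^^^^^^^^^^^^^^^
AttributeError: 'float' object has no attribute 'round'
```

```bash
sed -i 's/s\["clock"\].round(2)/round(float(s["clock"]),2)/; s/(s\["finger_gap"\]\*94).round(1)/round(float(s["finger_gap"])*94,1)/' st.py; python3 st.py '[.465,-.113,.018]'
```

```text
t 2.02 p [ 0.4475 -0.0707  0.2043] yaw_y 105.7 z [-0.0026  0.0012 -1.    ] F [-0.6  1.1  0.2] T [0.03 0.03 0.05] gap 94.2 grip 0.0
tool shift mm [ -5.8 -45.9 186.2]
```

```bash
python3 -m handwheel '[[94,-3,-23,0,0],[94,-3,-23,0,0],[94,0,0,40,0],[94,0,0,40,0],[94,0,0,40,0],[94,0,0,30,0],[94,0,0,15,0],[94,0,0,10,0],[94,0,0,8,0],[94,0,0,2,0],[94,0,0,0,0],[94,0,0,0,0]]'; python3 st.py '[.465,-.113,.018]'; python3 - <<'E'
from station import robot
import cv2
a=robot.snapshot("top")["image"];b=robot.snapshot("side")["image"]
a=cv2.resize(a[200:280,310:410],None,fx=5,fy=5);b=cv2.resize(b[150:230,310:410],None,fx=5,fy=5)
cv2.imwrite("pics/g1.png",cv2.vconcat([a,b])[:,:,::-1][:800]) if 0 else cv2.imwrite("pics/g1.png",cv2.resize(cv2.hconcat([a,b]),(800,320))[:,:,::-1])
E
```

```text
clock: 3.02
ee_pos: [0.4672, -0.1119, 0.0219]
tool_rot: [-0.436, 3.109, -0.002]
ft_force: [-0.5, -0.1, -0.3]
finger_gap: 1.0
grip_force: 0.0
t 3.02 p [ 0.4672 -0.1119  0.0219] yaw_y 105.96 z [ 0.0026 -0.0008 -1.    ] F [-0.5 -0.1 -0.3] T [ 0.06 -0.01  0.04] gap 94.0 grip 0.0
tool shift mm [ 2.4 -0.5  3.9]
```

View pics/g1.png

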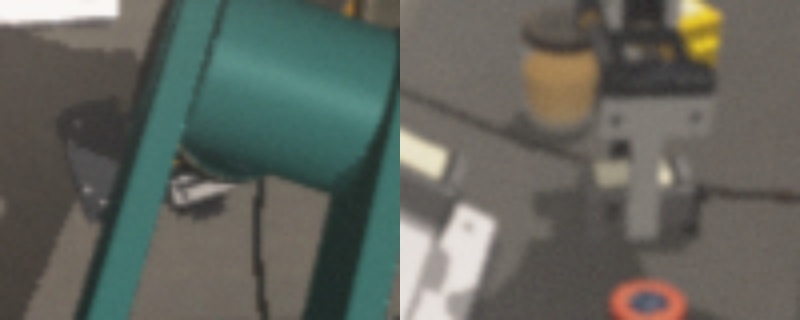

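The picture shows the finger centred over the grey display, slightly to the foot side of its screen, with the jar clear behind it. I'll close the grip and lift.

```bash
python3 -m handwheel '[[40,0,0,0,0],[40,0,0,0,0],[40,0,0,0,0],[40,0,0,0,0],[40,0,0,0,0],[40,0,0,0,0],[40,0,0,0,0],[40,0,0,-10,0],[40,0,0,-35,0],[40,0,0,-40,0],[40,0,0,-40,0],[40,0,0,0,0]]' 25; python3 st.py '[.57,.089,.19]'
```

```text
clock: 4.12
ee_pos: [0.4708, -0.1135, 0.1555]
tool_rot: [-0.433, 3.096, -0.013]
ft_force: [1.7, -0.5, 0.1]
finger_gap: 0.468
grip_force: 25.0
t 4.12 p [ 0.4708 -0.1135  0.1555] yaw_y 105.94 z [ 0.0161 -0.0059 -0.9999] F [ 1.7 -0.5  0.1] T [ 0.03 -0.12  0.01] gap 44.0 grip 25.0
tool shift mm [-151.5  167.2  -34.1]
```

```bash
python3 -m handwheel '[[40,0,0,-15,6.7],[40,0,0,-15,6.7],[40,-19,33,0,0],[40,-19,33,0,0],[40,-19,33,0,0],[40,-20,33,0,0],[40,-20,33,0,0],[40,-20,33,0,0],[40,0,0,10,0],[40,0,0,10,0],[40,0,0,0,0],[40,0,0,0,0]]'; python3 st.py '[.579,.089,.13]'; python3 - <<'E'
from station import robot
import cv2
b=robot.snapshot("side")["image"]
cv2.imwrite("pics/g2.png",cv2.resize(b[135:275,230:360],None,fx=4.2,fy=4.2,interpolation=cv2.INTER_CUBIC)[:,:,::-1])
E
```

```text
clock: 5.12
ee_pos: [0.5729, 0.09, 0.1539]
tool_rot: [0.067, -3.137, 0.001]
ft_force: [1.0, -0.4, -1.1]
finger_gap: 0.468
grip_force: 25.0
t 5.12 p [0.5729 0.09   0.1539] yaw_y 92.46 z [-0.0035 -0.0006 -1.    ] F [ 1.  -0.4 -1.1] T [ 0.01 -0.03  0.05] gap 44.0 grip 25.0
tool shift mm [-6.2 -1.3 23.9]
```

View pics/g2.png

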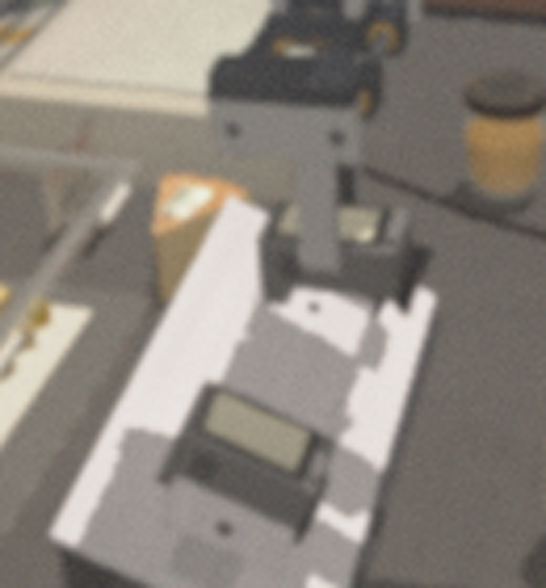

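```bash
python3 - <<'E'
from h import *
S=lambda p:(230+(p[0]+.5)/4.2-.5,135+(p[1]+.5)/4.2-.5)
a=np.radians(2.5);u=np.array([np.cos(a),np.sin(a)]);v=np.array([-u[1],u[0]])
for z in(.172,.175):
  for q in[(277,232),(373,243),(381,210),(290,207)]:
    d=onz("side",S(q),z)-np.array([.5729,.09]);print(z,q,(np.array([d@u,d@v])*1000).round(1))
# fitted A in this same picture, own frame at slope: screen corners known for screen-centre own x ref
for q in[(207,425),(223,388),(312,438),(296,472)]: print(S(q))
E
```

```text
0.172 (277, 232) [24.  16.3]
0.172 (373, 243) [-26.8  18.4]
0.172 (381, 210) [-24.5 -13.8]
0.172 (290, 207) [23.4 -8.9]
0.175 (277, 232) [22.7 20.9]
0.175 (373, 243) [-27.8  22.9]
0.175 (381, 210) [-25.6  -9. ]
0.175 (290, 207) [22.  -4.1]
(278.9047619047619, 235.8095238095238)
(282.7142857142857, 227.0)
(303.9047619047619, 238.9047619047619)
(300.0952380952381, 247.0)
```

```bash
cat > ok.py <<'E'
# usage: ok.py axis(x/y/z) limit : exit 0 while |F axis - base|<limit; 'base' stores baseline
import sys,json
from station import robot
import numpy as np
s=robot.get_state();F=np.array(s["ft_force"])
if sys.argv[1]=="base": json.dump(F.tolist(),open("base.json","w"));sys.exit()
d=F-np.array(json.load(open("base.json")))
print("dF",d.round(1),"p",np.round(s["ee_pos"],4));sys.exit(0 if abs(d["xyz".index(sys.argv[1])])<float(sys.argv[2]) else 1)
E
python3 -m handwheel '[[40,0,-1.5,15,0],[40,0,0,12,0],[40,0,0,5,0],[40,0,0,0,0],[40,0,0,0,0]]' >/dev/null; python3 ok.py base; cat base.json; python3 st.py
H="python3 -m handwheel"
python3 -m handwheel '[[40,0,0,0.8,0],[40,0,0,0.8,0],[40,0,0,0.8,0]]' >/dev/null; python3 ok.py z 2 && python3 -m handwheel '[[40,0,0,0.8,0],[40,0,0,0.8,0],[40,0,0,0.8,0]]' >/dev/null; python3 ok.py z 2 && python3 -m handwheel '[[40,0,0,0.8,0],[40,0,0,0.8,0]]' >/dev/null; python3 ok.py z 2 && python3 -m handwheel '[[40,0,0,0.8,0],[40,0,0,0.8,0]]' >/dev/null; python3 ok.py z 2 && python3 -m handwheel '[[40,0,0,0.8,0],[40,0,0,0.8,0]]' >/dev/null; python3 ok.py z 2 && python3 -m handwheel '[[40,0,0,0.8,0],[40,0,0,0.8,0]]' >/dev/null; python3 ok.py z 2 && python3 -m handwheel '[[40,0,0,0.8,0],[40,0,0,0.8,0]]' >/dev/null; python3 ok.py z 2 && python3 -m handwheel '[[40,0,0,0.8,0],[40,0,0,0.8,0]]' >/dev/null; python3 ok.py z 2 && python3 -m handwheel '[[40,0,0,0.8,0],[40,0,0,0.8,0]]' >/dev/null; python3 ok.py z 2
```

```text
[-0.2953571150242587, -0.09469175730274912, -0.7175260706421908]t 5.58 p [0.5739 0.0892 0.1233] yaw_y 92.49 z [-0.0008  0.0001 -1.    ] F [-0.3 -0.1 -0.7] T [ 0.08 -0.04 -0.07] gap 43.5 grip 25.0
dF [ 0.3 -0.4 -0.5] p [0.5747 0.0898 0.1218]
dF [ 0.7 -0.  -0.4] p [0.5743 0.0898 0.1187]
dF [-0.8  0.  -1. ] p [0.5743 0.0897 0.117 ]
dF [ 1.5 -0.3 -0.9] p [0.5743 0.0897 0.1154]
dF [-0.   0.  -1.3] p [0.5743 0.0897 0.1138]
dF [-1.7  0.4  1.4] p [0.5743 0.0897 0.1123]
dF [-3.1  0.   6.9] p [0.5743 0.0897 0.1119]
dF [-3.1  0.   6.9] p [0.5743 0.0897 0.1119]
dF [-3.1  0.   6.9] p [0.5743 0.0897 0.1119]
```

```bash
python3 -m handwheel '[[40,0,0,-8,0],[40,0,0,-8,0],[40,-13,0,0,0],[40,-13,0,0,0],[40,-12,0,0,0],[40,0,0,0,0],[40,0,0,3,0],[40,0,0,2,0],[40,0,0,2,0],[40,0,0,0,0]]' >/dev/null; python3 st.py; python3 ok.py base
python3 -m handwheel '[[40,0,0,0.8,0],[40,0,0,0.8,0],[40,0,0,0.8,0]]' >/dev/null; python3 ok.py z 2.5 && python3 -m handwheel '[[40,0,0,0.8,0],[40,0,0,0.8,0],[40,0,0,0.8,0]]' >/dev/null; python3 ok.py z 2.5 && python3 -m handwheel '[[40,0,0,0.8,0],[40,0,0,0.6,0],[40,0,0,0,0]]' >/dev/null; python3 ok.py z 2.5; python3 st.py '[.6123,.0913,.1136]'
```

```text
t 7.75 p [0.6113 0.0914 0.119 ] yaw_y 92.54 z [-0.0015 -0.     -1.    ] F [-0.9 -0.1 -1. ] T [ 0.06 -0.03 -0.06] gap 43.6 grip 25.0
dF [1.2 0.2 0.5] p [0.6121 0.0913 0.1174]
dF [ 0.7 -0.8 -1. ] p [0.6122 0.0914 0.1148]
dF [ 0.1 -0.5 -0.6] p [0.6122 0.0913 0.1133]
t 8.5 p [0.6122 0.0913 0.1133] yaw_y 92.53 z [-0.0003  0.0001 -1.    ] F [-0.8 -0.6 -1.7] T [ 0.03  0.02 -0.01] gap 43.1 grip 25.0
tool shift mm [-0.1 -0.1 -0.3]
```

```bash
python3 ok.py base; python3 -m handwheel '[[40,0.8,0,0,0],[40,0.8,0,0,0],[40,0.8,0,0,0]]' >/dev/null; python3 ok.py x 2.5 && python3 -m handwheel '[[40,0.8,0,0,0],[40,0.8,0,0,0]]' >/dev/null; python3 ok.py x 2.5 && python3 -m handwheel '[[40,0.8,0,0,0],[40,0.8,0,0,0]]' >/dev/null; python3 ok.py x 2.5 && python3 -m handwheel '[[40,0.8,0,0,0],[40,0.8,0,0,0]]' >/dev/null; python3 ok.py x 2.5 && python3 -m handwheel '[[40,0.8,0,0,0],[40,0.8,0,0,0]]' >/dev/null; python3 ok.py x 2.5 && python3 -m handwheel '[[40,0.8,0,0,0],[40,0.8,0,0,0]]' >/dev/null;  python3 ok.py x 2.5 && python3 -m handwheel '[[40,0.8,0,0,0],[40,0.8,0,0,0]]' >/dev/null; python3 ok.py x 2.5
```

```text
dF [ 0.3  0.5 -0.1] p [0.6098 0.0912 0.1136]
dF [ 0.6  0.6 -0. ] p [0.6082 0.0912 0.1136]
dF [ 0.7  0.1 -0.4] p [0.6066 0.0911 0.1135]
dF [ 3.9  1.6 -1.4] p [0.6058 0.0911 0.1136]
dF [ 3.9  1.6 -1.4] p [0.6058 0.0911 0.1136]
dF [ 3.9  1.6 -1.4] p [0.6058 0.0911 0.1136]
dF [ 3.9  1.6 -1.4] p [0.6058 0.0911 0.1136]
```

```bash
python3 -m handwheel '[[40,-1.5,0,0,0],[40,-1.5,0,0,0],[40,0,0,1.5,0],[40,0,0,1,0],[40,0,0,1,0],[40,0,0,0,0]]' >/dev/null; python3 ok.py z 99; python3 ok.py base; python3 -m handwheel '[[40,0,0,0.7,0],[40,0,0,0.7,0]]' >/dev/null; python3 ok.py z 2.2 && python3 -m handwheel '[[40,0,0,0.7,0]]' >/dev/null; python3 ok.py z 2.2 && python3 -m handwheel '[[40,0,0,0.7,0]]' >/dev/null; python3 ok.py z 2.2 && python3 -m handwheel '[[40,0,0,0.7,0]]' >/dev/null; python3 ok.py z 2.2 && python3 -m handwheel '[[40,0,0,0.7,0]]' >/dev/null; python3 ok.py z 2.2 && python3 -m handwheel '[[40,0,0,0.7,0]]' >/dev/null; python3 ok.py z 2.2 && python3 -m handwheel '[[40,0,0,0.7,0]]' >/dev/null;  python3 ok.py z 2.2
```

```text
dF [ 1.6  0.8 -0.5] p [0.6077 0.0911 0.1095]
dF [-1.1 -1.1  0.6] p [0.608  0.0912 0.1086]
dF [-0.9 -0.   0.6] p [0.608  0.0912 0.1079]
dF [-1.2 -0.3  3. ] p [0.608  0.0912 0.1072]
dF [-1.2 -0.3  3. ] p [0.608  0.0912 0.1072]
dF [-1.2 -0.3  3. ] p [0.608  0.0912 0.1072]
dF [-1.2 -0.3  3. ] p [0.608  0.0912 0.1072]
dF [-1.2 -0.3  3. ] p [0.608  0.0912 0.1072]
```

```bash
python3 -m handwheel '[[40,0,0,-1.0,0],[40,0,0,0,0]]' >/dev/null; python3 ok.py base; python3 ok.py x 99;  python3 -m handwheel '[[40,0.8,0,0,0],[40,0.8,0,0,0],[40,0.8,0,0,0]]' >/dev/null; python3 ok.py x 2.5 && python3 -m handwheel '[[40,0.8,0,0,0],[40,0.8,0,0,0]]' >/dev/null; python3 ok.py x 2.5 && python3 -m handwheel '[[40,0.8,0,0,0],[40,0.8,0,0,0]]' >/dev/null; python3 ok.py x 2.5; python3 st.py
```

```text
dF [0. 0. 0.] p [0.6082 0.0912 0.1084]
dF [0.1 0.9 0. ] p [0.6055 0.0911 0.1082]
dF [-0.5  0.5  1.1] p [0.6039 0.091  0.1081]
dF [-0.7  0.2 -0.7] p [0.6024 0.0909 0.1082]
t 10.83 p [0.6024 0.0909 0.1082] yaw_y 92.53 z [ 0.0001  0.0001 -1.    ] F [-0.4 -0.1 -2.3] T [ 0.01 -0.04 -0.11] gap 43.9 grip 25.0
```

```bash
python3 -m handwheel '[[40,0,0,0,0],[40,0,0,0,0]]' 6 >/dev/null; python3 ok.py base; python3 -m handwheel '[[40,0.6,0,0.8,0],[40,0.6,0,0.8,0],[40,0.6,0,0.8,0]]' >/dev/null; python3 ok.py z 6 && python3 ok.py x 6 && python3 -m handwheel '[[40,0.7,0,0.8,0],[40,0.7,0,0.8,0],[40,0.7,0,0.8,0]]' >/dev/null; python3 ok.py z 6 && python3 ok.py x 6 && python3 -m handwheel '[[40,0.8,0,0.8,0],[40,0.8,0,0.8,0],[40,0.8,0,0.8,0]]' >/dev/null; python3 ok.py x 6 ; python3 st.py;python3 - <<'E'
from station import robot
import cv2
b=robot.snapshot("side")["image"]
cv2.imwrite("pics/g3.png",cv2.resize(b[135:275,230:360],None,fx=4.2,fy=4.2,interpolation=cv2.INTER_CUBIC)[:,:,::-1])
E
```

```text
dF [0.  0.2 2.4] p [0.6009 0.091  0.106 ]
dF [0.  0.2 2.4] p [0.6009 0.091  0.106 ]
dF [ 0.8 -0.3  2.1] p [0.5987 0.0908 0.1036]
dF [ 0.8 -0.3  2.1] p [0.5987 0.0908 0.1036]
dF [0.4 0.1 1. ] p [0.5962 0.0905 0.101 ]
t 11.75 p [0.5962 0.0905 0.101 ] yaw_y 92.53 z [ 0.0002 -0.0001 -1.    ] F [-0.4  0.4 -0.4] T [ 0.07 -0.07  0.03] gap 44.1 grip 6.0
```

View pics/g3.png

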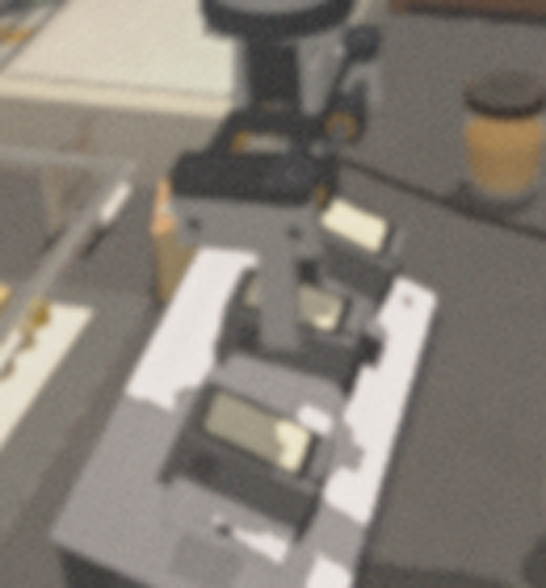

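The display now sits between its fitted neighbours, hooked and tilted, with its foot still about 10° up. Its screen edge runs from (245,300) to (335,330), parallel in plan to the fitted ones. Next I'll seat the leg against the rail edge with a light pull.

```bash
python3 ok.py base; python3 -m handwheel '[[40,0.7,0,0.3,0],[40,0.7,0,0.3,0]]' >/dev/null; python3 ok.py x 3 && python3 -m handwheel '[[40,0.7,0,0.3,0],[40,0.7,0,0.3,0]]' >/dev/null; python3 ok.py x 3 && python3 -m handwheel '[[40,0.7,0,0.3,0],[40,0.7,0,0.3,0]]' >/dev/null; python3 ok.py x 3 && python3 -m handwheel '[[40,0.7,0,0.3,0],[40,0.7,0,0.3,0]]' >/dev/null; python3 ok.py x 3; python3 st.py
```

```text
dF [ 0.8 -1.1 -0.9] p [0.5947 0.0905 0.1004]
dF [ 2.9 -1.  -0.8] p [0.5938 0.0905 0.0998]
dF [ 4.1 -1.4 -2.3] p [0.5929 0.0904 0.0992]
dF [ 4.1 -1.4 -2.3] p [0.5929 0.0904 0.0992]
t 12.3 p [0.5929 0.0904 0.0992] yaw_y 92.53 z [ 0.0025  0.0001 -1.    ] F [ 3.9 -0.6 -2.6] T [ 0.06 -0.86  0.03] gap 44.3 grip 6.0
```

```bash
python3 -m handwheel '[[48,0,0,0,0],[54,0,0,0,0],[64,0,0,0,0],[64,0,0,0,0],[64,0,0,0,0],[64,0,0,-10,0],[64,0,0,-25,0],[64,0,0,-25,0],[0,14,0,0,0],[0,14,0,0,0],[0,14,0,0,0],[0,0,0,0,0]]' 20 ; python3 -m handwheel '[[0,0,0,0,0],[0,0,0,0,0],[0,0,0,0,0],[0,0,0,0,0]]'; python3 st.py '[.551,.0886,.125]';python3 - <<'E'
from station import robot
import cv2
b=robot.snapshot("side")["image"]
cv2.imwrite("pics/g4.png",cv2.resize(b[135:275,230:360],None,fx=4.2,fy=4.2,interpolation=cv2.INTER_CUBIC)[:,:,::-1])
E
```

```text
clock: 13.3
ee_pos: [0.5486, 0.0887, 0.1607]
tool_rot: [-0.07, 3.14, 0.0]
ft_force: [0.5, 0.3, -0.6]
finger_gap: 0.433
grip_force: 0.0
clock: 13.63
ee_pos: [0.5505, 0.0886, 0.1591]
tool_rot: [0.069, -3.141, -0.0]
ft_force: [-0.5, -0.4, 0.4]
finger_gap: 0.153
grip_force: 0.0
t 13.63 p [0.5505 0.0886 0.1591] yaw_y 92.53 z [-0.0001  0.     -1.    ] F [-0.5 -0.4  0.4] T [ 0.04 -0.06  0.05] gap 14.3 grip 0.0
tool shift mm [-0.5  0.  34.1]
```

View pics/g4.png

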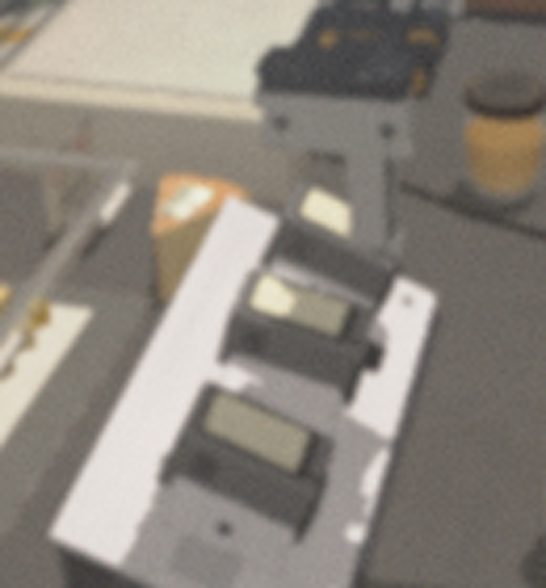

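The display hangs hooked and straight, resting on its clip with the foot slightly up; its screen spans (250,285) to (345,330). Next I'll press on its foot end along the rail's normal.

```bash
python3 -m handwheel '[[0,0,0,12,0],[0,0,0,12,0],[0,0,0,10,0],[0,0,0,0,0]]' 20 >/dev/null; python3 st.py; python3 ok.py base; python3 -m handwheel '[[0,-0.35,0,0.8,0],[0,-0.35,0,0.8,0],[0,-0.35,0,0.8,0],[0,-0.35,0,0.8,0]]' >/dev/null; python3 ok.py z 3 && python3 -m handwheel '[[0,-0.35,0,0.8,0],[0,-0.35,0,0.8,0],[0,-0.35,0,0.8,0]]' >/dev/null; python3 ok.py z 3 && python3 -m handwheel '[[0,-0.35,0,0.8,0],[0,-0.35,0,0.8,0],[0,-0.35,0,0.8,0]]' >/dev/null; python3 ok.py z 3 && python3 -m handwheel '[[0,-0.35,0,0.8,0],[0,-0.35,0,0.8,0],[0,-0.35,0,0.8,0]]' >/dev/null; python3 ok.py z 3 && python3 -m handwheel '[[0,-0.35,0,0.8,0],[0,-0.35,0,0.8,0]]' >/dev/null; python3 ok.py z 3 && python3 -m handwheel '[[0,-0.35,0,0.8,0],[0,-0.35,0,0.8,0]]' >/dev/null; python3 ok.py z 3 && python3 -m handwheel '[[0,-0.35,0,0.8,0],[0,-0.35,0,0.8,0]]' >/dev/null; python3 ok.py z 3; python3 st.py
```

```text
t 14.02 p [0.5477 0.0884 0.1208] yaw_y 92.53 z [-0.0072 -0.0003 -1.    ] F [-0.3  0.2 -0.5] T [ 0.09 -0.03  0.01] gap 0.2 grip 0.0
dF [0.6 0.5 0.2] p [0.5519 0.0887 0.1226]
dF [ 0.8 -0.8  0.4] p [0.5526 0.0887 0.1198]
dF [ 0.7 -0.5 -0. ] p [0.5536 0.0888 0.1171]
dF [-0.4  0.1  1. ] p [0.5546 0.0888 0.1147]
dF [0.  0.4 0.2] p [0.5553 0.0888 0.1131]
dF [ 0.5  0.7 -0.1] p [0.556  0.0889 0.1115]
dF [ 1.4 -0.1  1.3] p [0.5567 0.0889 0.1099]
t 15.6 p [0.5567 0.0889 0.1099] yaw_y 92.53 z [ 0.0001  0.0001 -1.    ] F [1.1 0.1 0.8] T [ 0.01 -0.   -0.03] gap 0.4 grip 0.0
```

```bash
python3 -m handwheel '[[0,3,0,-1,0],[0,3,0,0,0],[0,0,0,0,0]]' >/dev/null; python3 ok.py base; python3 -m handwheel '[[0,-0.35,0,0.8,0],[0,-0.35,0,0.8,0]]' >/dev/null; python3 ok.py z 3 && python3 -m handwheel '[[0,-0.35,0,0.8,0],[0,-0.35,0,0.8,0]]' >/dev/null; python3 ok.py z 3 && python3 -m handwheel '[[0,-0.35,0,0.8,0],[0,-0.35,0,0.8,0]]' >/dev/null; python3 ok.py z 3 && python3 -m handwheel '[[0,-0.35,0,0.8,0],[0,-0.35,0,0.8,0]]' >/dev/null; python3 ok.py z 3 && python3 -m handwheel '[[0,-0.35,0,0.8,0],[0,-0.35,0,0.8,0]]' >/dev/null; python3 ok.py z 3; python3 st.py
```

```text
dF [-0.5 -1.   0.1] p [0.5514 0.0887 0.1095]
dF [-0.3 -1.  -0.4] p [0.5521 0.0887 0.1077]
dF [-0.2 -0.9  1.4] p [0.5528 0.0887 0.106 ]
dF [-0.6 -0.4  0.8] p [0.5535 0.0888 0.1044]
dF [-3.8 -1.5  3.4] p [0.5538 0.0888 0.1034]
t 16.68 p [0.5538 0.0888 0.1034] yaw_y 92.53 z [-0.0008  0.     -1.    ] F [-3.4 -0.7  3. ] T [-0.05  0.6  -0.02] gap 0.5 grip 2.4
```

```bash
python3 -m handwheel '[[0,0.2,0,0.8,0],[0,0,0,0.8,0]]' >/dev/null; python3 ok.py z 20 && python3 -m handwheel '[[0,0,0,0.8,0],[0,0,0,0.8,0]]' >/dev/null; python3 ok.py z 20 && python3 -m handwheel '[[0,0,0,0.8,0]]' >/dev/null; python3 ok.py z 18 && python3 -m handwheel '[[0,0,0,0.8,0]]' >/dev/null; python3 ok.py z 18 && python3 -m handwheel '[[0,0,0,0.8,0]]' >/dev/null; python3 ok.py z 18 && python3 -m handwheel '[[0,0,0,0.8,0]]' >/dev/null; python3 ok.py z 18;python3 st.py
```

```text
dF [-4.  -0.8  6.1] p [0.5536 0.0888 0.102 ]
dF [-4.8 -1.8  6.3] p [0.5533 0.0888 0.1004]
dF [-5.2 -0.5  7.1] p [0.5532 0.0888 0.0996]
dF [-5.8 -1.7  6.8] p [0.5531 0.0887 0.0989]
dF [-2.3 -0.9  1.9] p [0.554  0.0888 0.0976]
dF [-0.7 -0.2  1.1] p [0.5542 0.0888 0.0962]
t 17.35 p [0.5542 0.0888 0.0962] yaw_y 92.53 z [ 0.0009  0.0001 -1.    ] F [-0.4  0.5  0.7] T [ 0.03 -0.01  0.04] gap 0.5 grip 0.0
```

```bash
python3 -m handwheel '[[0,0,0,0.8,0]]' >/dev/null; python3 ok.py z 10 && python3 -m handwheel '[[0,0,0,0.8,0]]' >/dev/null; python3 ok.py z 10 && python3 -m handwheel '[[0,0,0,0.8,0]]' >/dev/null; python3 ok.py z 10 && python3 -m handwheel '[[0,0,0,0.8,0]]' >/dev/null; python3 ok.py z 10 && python3 -m handwheel '[[0,0,0,0.6,0]]' >/dev/null; python3 ok.py z 10 && python3 -m handwheel '[[0,0,0,0.6,0]]' >/dev/null; python3 ok.py z 10 && python3 -m handwheel '[[0,0,0,0.6,0]]' >/dev/null; python3 ok.py z 10;python3 st.py
```

```text
dF [-0.4 -0.6  2.4] p [0.5543 0.0888 0.0953]
dF [-1.  -1.3  4.4] p [0.5545 0.0888 0.095 ]
dF [-1.4 -1.   6.2] p [0.5546 0.0888 0.0949]
dF [-3.3 -1.1 10.1] p [0.5546 0.0888 0.0947]
dF [-3.3 -1.1 10.1] p [0.5546 0.0888 0.0947]
dF [-3.3 -1.1 10.1] p [0.5546 0.0888 0.0947]
dF [-3.3 -1.1 10.1] p [0.5546 0.0888 0.0947]
t 17.68 p [0.5546 0.0888 0.0947] yaw_y 92.53 z [ 0.002   0.0002 -1.    ] F [-2.9 -0.4  9.7] T [ 0.02  0.36 -0.03] gap 0.4 grip 4.4
```

```bash
python3 -m handwheel '[[0,0,0,0.7,0],[0,0,0,0,0]]' >/dev/null; python3 ok.py z 99; python3 -m handwheel '[[0,0,0,-3,0],[0,0,0,-10,0],[0,0,0,-30,0],[0,0,0,-35,0],[0,20,0,-20,0],[0,40,0,0,0],[0,40,0,0,0],[0,40,0,0,0],[0,0,0,0,0]]'; python3 - <<'E'
from station import robot
import cv2
b=robot.snapshot("side")["image"][165:295,235:345];a=robot.snapshot("top")["image"][145:225,205:355]
f=lambda i,s:cv2.resize(i,s,interpolation=cv2.INTER_CUBIC)
cv2.imwrite("pics/end.png",cv2.hconcat([f(b,(466,550)),cv2.copyMakeBorder(f(a,(334*1,178)),0,372,0,0,0)])[:,:,::-1])
E
```

```text
dF [-2.3 -0.7  8.8] p [0.5547 0.0888 0.0947]
clock: 18.6
ee_pos: [0.4076, 0.0826, 0.1899]
tool_rot: [0.071, -3.137, -0.0]
ft_force: [0.6, -0.1, -0.8]
finger_gap: 0.005
grip_force: 0.0
```

View pics/end.png

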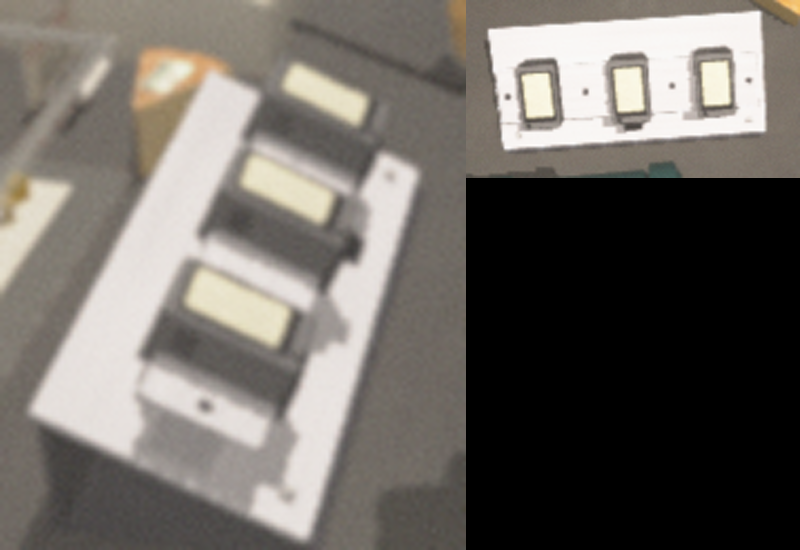

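The display sits straight in the middle of the gap: side (285,188), with the top view showing equal spacing. Before handing in I'll check numerically that it lies flat against the fitted ones.

```bash
python3 - <<'E'
from station import robot
from h import *
np.set_printoptions(precision=3,suppress=True)
res={}
for n,win in(("side",(240,170,330,255)),("top",(215,160,335,205))):
    im=np.mean([robot.snapshot(n)["image"].astype(float) for _ in range(4)],0).astype(np.uint8)
    u0,v0,u1,v1=win;c=cv2.resize(im[v0:v1,u0:u1],None,fx=8,fy=8,interpolation=cv2.INTER_CUBIC).astype(int)
    m=((c[:,:,0]-c[:,:,2]>18)&(c[:,:,0]>150)).astype(np.uint8);m=cv2.morphologyEx(m,cv2.MORPH_OPEN,np.ones((9,9)))
    k,l,st,ce=cv2.connectedComponentsWithStats(m);I=[i for i in range(1,k) if st[i,4]>3000]
    I.sort(key=lambda i:ce[i][0] if n=="top" else -ce[i][1])
    for i in I:
        cnt=cv2.findContours((l==i).astype(np.uint8),0,1)[0][0];_,q=cv2.minEnclosingTriangle(cnt) if 0 else (0,None)
        q=cv2.approxPolyN(cv2.convexHull(cnt),4).reshape(-1,2).astype(float)/8+[u0-.44,v0-.44]
        ctr=q.mean(0); o=np.argsort(np.arctan2(*(q-ctr).T[::-1]));q=q[o]
        P2=np.argwhere(l==i)[:,::-1];w,V=np.linalg.eigh(np.cov(P2.T));a=V[:,1];print(n,ce[i]/8+[u0,v0],st[i,4]//64,"axis",np.degrees(np.arctan(a[1]/a[0])).round(2))
        res.setdefault(n,[]).append(q)
for a,b in zip(res["top"],res["side"]):
    # top order TL,TR,BR,BL -> own(+x+y),(+x-y),(-x-y),(-x+y); side same labels from its own order
    L=[(a[0],0),(a[1],1),(a[2],2),(a[3],3)]
    # side: TL=+x-y, TR=-x-y, BR=-x+y, BL=+x+y
    s=[b[3],b[0],b[1],b[2]]
    X=np.array([tri(a[i],s[i]) for i in range(4)]);f=(X[0]+X[1])/2-(X[2]+X[3])/2;g=(X[0]+X[3])/2-(X[1]+X[2])/2
    print("ctr",X.mean(0),"len",np.linalg.norm(f),"pitch",np.degrees(np.arctan2(f[2],np.hypot(*f[:2]))),"yaw",np.degrees(np.arctan2(f[1],f[0])),"roll",np.degrees(np.arcsin(g[2]/np.linalg.norm(g))))
E
```

```text
side [291.087 237.246] 281 axis 25.99
side [244.347 214.251] 148 axis -70.72
side [302.648 209.283] 214 axis 26.56
side [311.638 187.078] 166 axis 26.66
side [275.949 184.7  ] 287 axis -59.0
top [237.271 187.832] 263 axis 81.0
top [278.277 185.152] 265 axis 84.38
top [317.256 182.336] 262 axis 87.27
ctr [0.586 0.19  0.111] len 0.04034207416537474 pitch -35.228235479522915 yaw 10.201519184954375 roll 6.992743652806057
ctr [0.659 0.111 0.095] len 0.055468976703795615 pitch -32.78793342186138 yaw 0.8501160872324065 roll -22.125280563852122
ctr [ 0.617 -0.01   0.038] len 0.050937080994227626 pitch -41.275893171507995 yaw -8.82615730721344 roll 1.2967922170253088
```

```bash
python3 -c "
from station import robot
print(robot.hand_in())"
```

```text
the job is handed in; nothing more can be done
None
```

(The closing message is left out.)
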